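# Make up two leatherwork kits

## Robot

A 7-joint arm with a two-finger parallel gripper is mounted at the origin on the work surface. World frame = base frame: x ahead of the robot, y to its left, z up, the work surface at z = 0. Lengths are in m, angles in rad, forces in N, time in s.
With the tool pointing down it reaches from about 0.425 to 0.925 m from the base axis. Payload 6.8 kg.
Tool frame: the origin (TCP) lies at the very end of the fingers, on their centre line; the grasp point (between the pads) lies 19 mm behind it; z points along the fingers, y is the line along which they close (so a half turn about z gives the same grasp; the last joint's range is limited). The gripper opens to 85 mm and grips with 20 to 120 N. Pads are 22 mm wide; open, the fingers measure 114 mm over their backs; the gripper's body (76 mm by 85 mm) begins 54 mm behind the grasp point. The pads swing forward as they close: fully open they stand 13 mm farther back than shut.
Start: joints at [-1.283, 0.477, 0.022, 1.555, -0.011, 1.109, -0.083], TCP at [0.26, 0.623, 0.231] pointing down, gripper open.
Joint ranges: [-2.96, 2.96], [-0.34, 2.1], [-1.41, 1.46], [0.24, 2.44], [-1.37, 4.51], [0.17, 1.92], [-2.96, 2.96]. Speed limits (rad/s): [2.39, 2.39, 3.14, 3.14, 3.14, 3.14, 3.14].

## Interface

Orientations are given as a unit quaternion [w, x, y, z].
In Python, from station import bot, camrig, get_obs gives the robot as it stands (bot), with the cameras (camrig) and the readings as plain functions.
- The arm moves only by the tool send_path, called after "Request:" as a command line: name --argument value ..., lists and objects as JSON in quotes. Schema: {"type":"object","properties":{"steps":{"type":"array","items":{"type":"array","items":{"type":"array","items":{"type":"number"},"minItems":5,"maxItems":5},"minItems":1,"maxItems":20},"minItems":1,"maxItems":1},"clamp_n":{"type":"number"},"only":{"type":"string"},"quiet":{"type":"boolean"},"lines":{"type":"string"}},"required":["steps"],"additionalProperties":false}. steps is a list that holds a single list of rows (three levels of brackets), with 1 to 20 rows, each of 5 numbers: dx, dy, dz in normalised numbers (1 is 0.75 m), then a turn about the tool's z in normalised numbers (1 is pi/2 rad), then the opening from 0.0 (shut) to 1.0 (fully open); each row shifts and turns the commanded pose from where the row before left it, along the tool's axes as they then stand; what a row does not reach is not made up. A row lasts 1/10 s, in which the tool goes at most 0.05 m and 0.15 rad, less where a joint would pass 70% of its speed; a pose out of reach is approached as far as the arm can. The fingers move at their own pace and stop on an object; clamp_n is the grip in N (left out, the last holds). Time passes only in rows, so rows that do not move let the fingers close. The tool returns the time, the measured TCP pose, the force, the opening and the grip force at its end. only (a regular expression) keeps the lines of the reply that match it, lines (a string "A,B") keeps lines A to B, and quiet returns only ok. A shift or turn number past 1, either way, is cut back to 1. Input that does not fit is refused with a message, and nothing moves.
- get_obs(): the state, without advancing time (a new reading comes with each control period).
- camrig.read_camera(name): name is "scene" or "top" or "wrist"; returns the picture (480x640x3 uint8, blue, green, red); there is no depth.
- camrig.camera_info(name): a dict with "vertical_fov" (degrees; the focal length in pixels is half the picture's height over the tangent of half this angle, whatever the lens; pixels are square), "cx", "cy" (the principal point, pixels), "view" (4x4, takes a point from world to camera coordinates); the wrist camera has in their place "hand_eye" (4x4, takes a point from camera to tool coordinates, whose origin is the TCP and whose axes are the flange's). Camera axes: x right, y up, looking along -z (the intrinsics and any distortion apply to the point x, -y, -z); pixel columns grow to the right and rows downward; lengths in m; the calibration is good to about 2 mm. A picture is of the moment at which its call begins: read the wrist's pose just before it. camera_info takes no time and is no camera call.
- bot.hand_in(): hands the job in; it is judged then, once.
The state is a dict: "t": time; "q": joint angles; "joint_vel": joint speeds; "joint_torque": joint torques, N m; "eef_pos": TCP position; "tool_rot": TCP orientation; "contact_force": force on the tool from outside, world axes, zero at the start; "torque": the same for the moment, N m; "gripper_width": opening from 0.0 (shut) to 1.0 (fully open); "grasp_force": force on a finger pad.
Only numpy, scipy, OpenCV 4.12 (cv2) and the standard library are available. Lean on these libraries where they do the work, as an engineer would, in place of code of your own. Each camera call takes 0.05 s, during which the arm holds its last target. There are 200 camera calls.

## Task

Make up two leatherwork kits from the stock on the bench: the small white tray gets the blue thread and the amber bottle; the long wooden tray gets the red thread, the green-lidded jar and the wooden burnisher. Stand one item upright on the floor of each pocket, roughly in its middle, with the thread of each kit in that tray's black-lined end pocket and the other items in its plain pockets in whichever order you like. Set each item down rather than dropping it, and leave the yellow thread, the green bottle and the black-lidded jar standing where they are.

Things in the scene. Friction and masses are not known exactly. Their poses are not given: they have to be found in the camera images.
- white_tray: small white plastic kit tray, 88 mm (x) by 140 mm (y). Fixed. Two pockets in a row along its y axis, each 64 mm (y) by 80 mm (x) inside, centres at y = +34 and -34 mm; floor 4 mm above the underside; walls and dividers 4 mm thick, tops 16 mm above the underside. The pocket at y = +34 mm is lined black (no thickness to speak of). Origin: centre of the underside; z up.
- wood_tray: long light-wood kit tray, 88 mm (x) by 208 mm (y). Fixed. Three pockets in a row along its y axis, each 64 mm (y) by 80 mm (x) inside, centres at y = -68, 0 and +68 mm; floor 4 mm above the underside; walls and dividers 4 mm thick, tops 16 mm above the underside. The pocket at y = -68 mm is lined black (no thickness to speak of). Origin: centre of the underside; z up.
- blue_thread: Blue: spool of dark blue thread standing on end: plain drum 43 mm in diameter and 56 mm high, a white tube end 18 mm across showing 4 mm above it (60 mm in all); grasp the drum. Loose. Origin: centre of the underside; z up when it stands.
- red_thread: Red: spool of red thread standing on end: plain drum 43 mm in diameter and 56 mm high, a white tube end 18 mm across showing 4 mm above it (60 mm in all); grasp the drum. Loose. Origin: centre of the underside; z up when it stands.
- amber_bottle: small amber glass dye bottle with a white cap: straight round body 36 mm in diameter up to 56 mm, then shoulder and white cap 25 mm across, 84 mm high in all. Loose. Origin: centre of the underside; z up when it stands.
- green_lid_jar: white jar with a green lid: straight, 45 mm in diameter, 58 mm high, the lid being the top 18 mm. Loose. Origin: centre of the underside; z up when it stands.
- burnisher: turned pale wooden edge burnisher standing on its flat end: straight round body 32 mm in diameter up to 60 mm, then a narrow neck and a knob 26 mm across, 86 mm high in all. Loose. Origin: centre of the underside; z up when it stands.
- yellow_thread: Not wanted, stays where it is. Yellow: spool of yellow thread standing on end: plain drum 43 mm in diameter and 56 mm high, a white tube end 18 mm across showing 4 mm above it (60 mm in all); grasp the drum. Loose. Origin: centre of the underside; z up when it stands.
- green_bottle: Not wanted, stays where it is. Small green glass dye bottle with a black cap: straight round body 36 mm in diameter up to 56 mm, then shoulder and black cap 25 mm across, 84 mm high in all. Loose. Origin: centre of the underside; z up when it stands.
- black_lid_jar: Not wanted, stays where it is. White jar with a black lid: straight, 45 mm in diameter, 58 mm high, the lid being the top 18 mm. Loose. Origin: centre of the underside; z up when it stands.

How it is judged:
At the end, for the whole second after the job is handed in: Each wanted item in its kit's tray and pocket (threads black-lined, others plain), upright within 0.12 rad on the floor (1 to 8 mm above tray underside), within 17 mm of pocket centre along the row, 26 mm across, released, at rest; unwanted stock upright, at rest, moved under 30 mm (y of blue_thread in the frame of white_tray between 0.017 and 0.051 m and x of blue_thread in the frame of white_tray between -0.026 and 0.026 m and z of blue_thread in the frame of white_tray between 0.001 and 0.008 m and angle between each of blue_thread, amber_bottle, red_thread, green_lid_jar, burnisher, yellow_thread, green_bottle, black_lid_jar's own z axis and vertical below 0.12 rad and linear speed of each of blue_thread, amber_bottle, red_thread, green_lid_jar, burnisher, yellow_thread, green_bottle, black_lid_jar below 0.02 m/s and contact force between the fingers and blue_thread below 0.1 N and y of amber_bottle in the frame of white_tray between -0.051 and -0.017 m and x of amber_bottle in the frame of white_tray between -0.026 and 0.026 m and z of amber_bottle in the frame of white_tray between 0.001 and 0.008 m and contact force between the fingers and amber_bottle below 0.1 N and y of red_thread in the frame of wood_tray between -0.085 and -0.051 m and x of red_thread in the frame of wood_tray between -0.026 and 0.026 m and z of red_thread in the frame of wood_tray between 0.001 and 0.008 m and contact force between the fingers and red_thread below 0.1 N and (y of green_lid_jar in the frame of wood_tray between -0.017 and 0.017 m or y of green_lid_jar in the frame of wood_tray between 0.051 and 0.085 m) and x of green_lid_jar in the frame of wood_tray between -0.026 and 0.026 m and z of green_lid_jar in the frame of wood_tray between 0.001 and 0.008 m and contact force between the fingers and green_lid_jar below 0.1 N and (y of burnisher in the frame of wood_tray between -0.017 and 0.017 m or y of burnisher in the frame of wood_tray between 0.051 and 0.085 m) and x of burnisher in the frame of wood_tray between -0.026 and 0.026 m and z of burnisher in the frame of wood_tray between 0.001 and 0.008 m and contact force between the fingers and burnisher below 0.1 N and distance of each of yellow_thread, green_bottle, black_lid_jar from where it was at the start of the episode below 0.03 m); the robot touches nothing.
It fails at once if an item is dropped: it falls free of the fingers faster than 0.7 m/s (a drop of about 25 mm) ((linear speed of blue_thread above 0.7 m/s and contact force between the fingers and blue_thread below 0.05 N) or (linear speed of amber_bottle above 0.7 m/s and contact force between the fingers and amber_bottle below 0.05 N) or (linear speed of red_thread above 0.7 m/s and contact force between the fingers and red_thread below 0.05 N) or (linear speed of green_lid_jar above 0.7 m/s and contact force between the fingers and green_lid_jar below 0.05 N) or (linear speed of burnisher above 0.7 m/s and contact force between the fingers and burnisher below 0.05 N)).
It fails at once if stock that is not wanted is knocked over or moved more than 30 mm (distance of any of yellow_thread, green_bottle, black_lid_jar from where it was at the start of the episode above 0.03 m or angle between any of yellow_thread, green_bottle, black_lid_jar's own z axis and vertical above 0.5 rad).
It also fails if it takes over 120 s, if anything falls off the work surface, if the arm or the gripper's body presses on something with over 40 N, if the wrist force passes 120 N, or if a joint passes its speed limit or range.

## Working session

There is one attempt and no reset: what is moved stays moved. The work goes in short steps, Python scripts to look and compute and a tool call to move; the robot and the scene stay as the last step left them, time stands still between calls to the robot, and variables do not carry over. Pictures are saved under pics/ and viewed, at most 14 in all, crops included, and the job is handed in when it is done.

```bash
ls; mkdir -p pics; python3 - <<'E'
from station import bot, camrig, get_obs
import cv2
for n in("scene","top"):
    cv2.imwrite(f"pics/{n}0.png",camrig.read_camera(n))
    print(n,camrig.camera_info(n))
print(camrig.camera_info("wrist"))
o=get_obs();print(o)
E
```

```text
pics
station.py
scene {'vertical_fov': 48.75442854246285, 'cx': 317.6516580405146, 'cy': 242.30907070245476, 'view': array([[ 0.21004746,  0.97744632, -0.02188051, -0.13612137],
       [-0.51979077,  0.13059889,  0.84425203,  0.24552489],
       [ 0.82806861, -0.16595971,  0.53549954, -1.63361926],
       [ 0.        ,  0.        ,  0.        ,  1.        ]])}
top {'vertical_fov': 56.16211732864553, 'cx': 316.09518788888886, 'cy': 236.4513896807903, 'view': array([[-0.02423082, -0.99965393, -0.01024174,  0.01680811],
       [ 0.98159904, -0.02573172,  0.18921205, -0.515946  ],
       [-0.1894101 , -0.00546852,  0.98188284, -0.80848182],
       [ 0.        ,  0.        ,  0.        ,  1.        ]])}
{'vertical_fov': 58.57127766688524, 'cx': 323.46513064227685, 'cy': 237.36127456217244, 'hand_eye': array([[-5.76287467e-04,  9.53837758e-01,  3.00321825e-01,
         7.67196637e-02],
       [ 9.99999820e-01,  5.99151801e-04,  1.59620499e-05,
         1.97308543e-04],
       [-1.64713157e-04,  3.00321780e-01, -9.53837932e-01,
        -1.42112191e-01],
       [ 0.00000000e+00,  0.00000000e+00,  0.00000000e+00,
         1.00000000e+00]])}
{'t': 0.1, 'q': array([-1.28309964,  0.47768604,  0.0223526 ,  1.55629221, -0.01149601,
        1.10930585, -0.08308929]), 'joint_vel': array([ 0.00128413, -0.0005746 ,  0.00054138, -0.00390939,  0.0019624 ,
       -0.00021117,  0.00068444]), 'joint_torque': array([ 3.73110117e-03, -5.97763932e+01,  1.61345467e+00, -2.81954277e+01,
        1.28611136e-02,  5.08533034e-03,  8.28396765e-06]), 'eef_pos': array([0.26006222, 0.62234583, 0.23046968]), 'tool_rot': array([-9.44728916e-05,  1.96597155e-01,  9.80484038e-01, -7.75829136e-04]), 'contact_force': array([ 2.20857927, -0.98238339,  0.34951951]), 'torque': array([ 0.02011179, -0.01916933,  0.0175457 ]), 'grasp_force': 0.0, 'gripper_width': 0.9996218153117112}
```

View pics/top0.png

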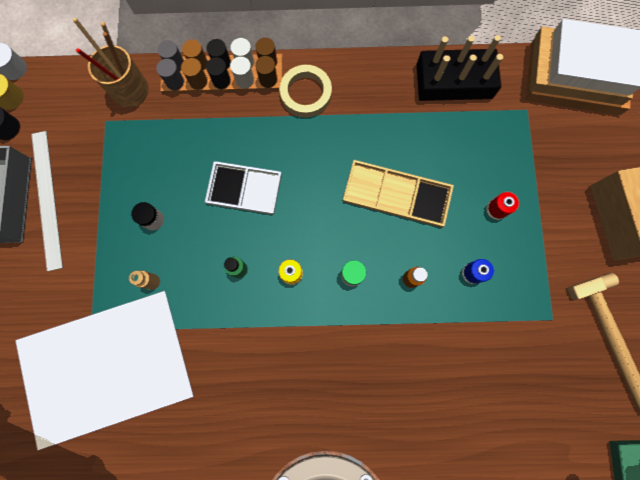

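View pics/scene0.png

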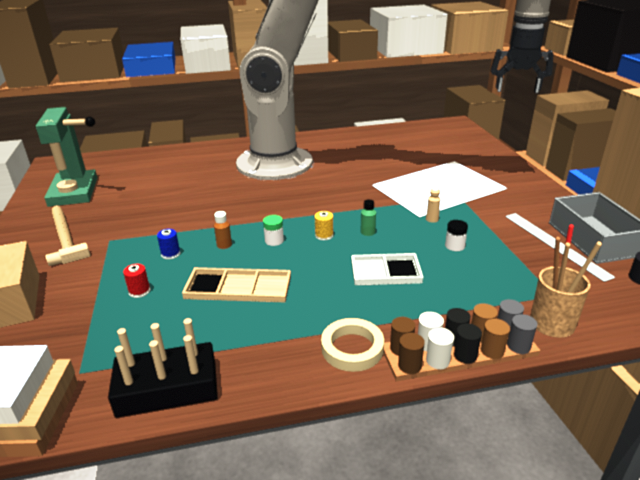

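The top view shows the items left to right: black-lid jar (147,215), burnisher (143,280), green bottle (235,267), yellow (290,272), green-lid jar (354,272), amber (415,277), blue (481,270) and red (504,206). The white tray is at (243,188) with its black pocket on the left, and the wood tray is at (398,193) with its black pocket on the right. Next I'll enlarge it.

```bash
python3 - <<'E'
import cv2
a=cv2.imread("pics/top0.png")
for n,x in(("L",120),("R",335)):
    cv2.imwrite(f"pics/top{n}.png",cv2.resize(a[150:300,x:x+200],None,fx=4,fy=4,interpolation=cv2.INTER_CUBIC))
E
```

```text
(no output)
```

View pics/topL.png

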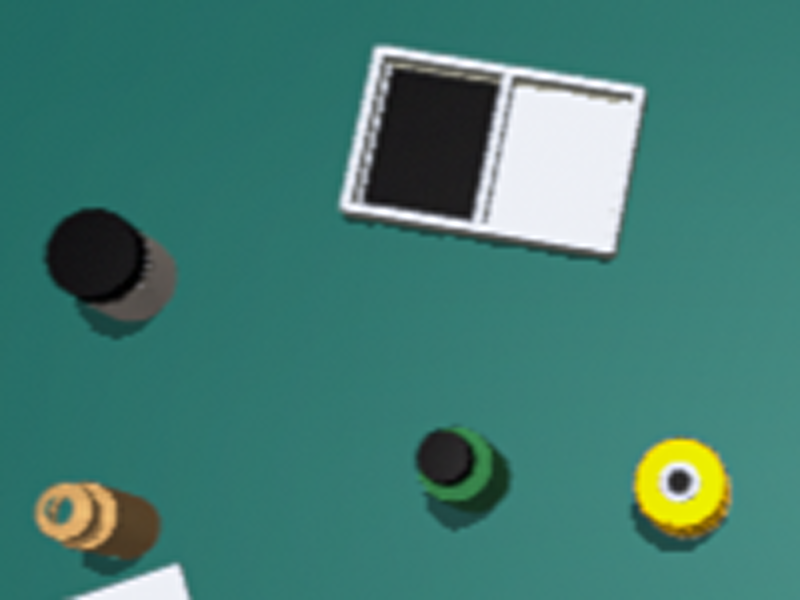

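View pics/topR.png

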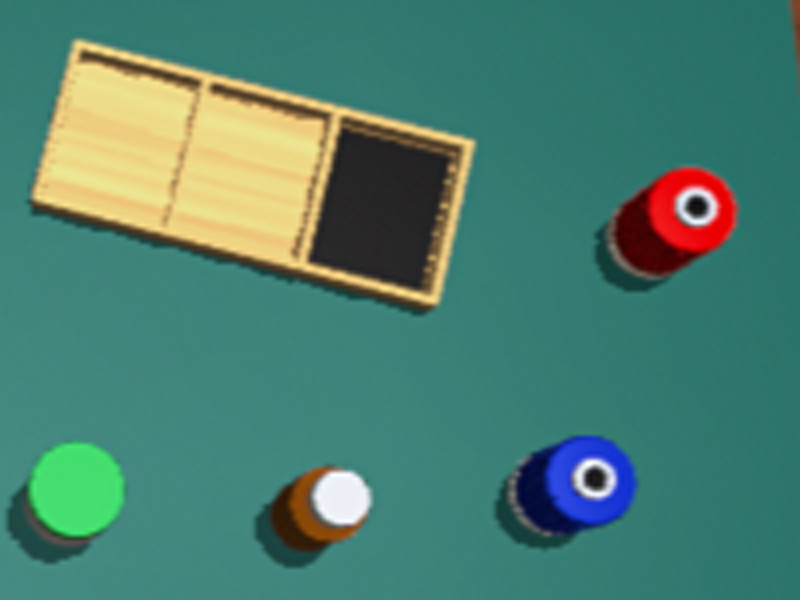

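```bash
cat > h.py <<'E'
import numpy as np
from station import bot, camrig, get_obs
from scipy.spatial.transform import Rotation as R
def ray(name,uv):
    i=camrig.camera_info(name);f=240/np.tan(np.radians(i["vertical_fov"])/2)
    d=np.array([(uv[0]-i["cx"])/f,-(uv[1]-i["cy"])/f,-1])
    V=np.array(i["view"]) if "view" in i else None
    if V is None:
        o=get_obs();T=np.eye(4);T[:3,:3]=R.from_quat(np.roll(o["tool_rot"],-1)).as_matrix();T[:3,3]=o["eef_pos"]
        C=T@i["hand_eye"]
    else: C=np.linalg.inv(V)
    return C[:3,3],C[:3,:3]@d
def at(name,uv,z):
    c,d=ray(name,uv);return c+d*(z-c[2])/d[2]
def proj(name,p):
    i=camrig.camera_info(name);f=240/np.tan(np.radians(i["vertical_fov"])/2)
    q=i["view"]@np.r_[p,1];return i["cx"]+f*q[0]/-q[2],i["cy"]-f*q[1]/-q[2]
def go(p,yaw=None):
    "tool-axes shift from present commanded (measured) pose to world p; yaw = world angle of closing line"
    o=get_obs();M=R.from_quat(np.roll(o["tool_rot"],-1)).as_matrix()
    w=np.arctan2(M[1,1],M[0,1])
    s="shift %s"%np.round(M.T@(np.array(p)-o["eef_pos"]),4)
    if yaw is not None:
        t=-(yaw-w);t=(t+np.pi/2)%np.pi-np.pi/2;s+=" turn %.3f"%t
    print(s,"yaw now %.3f"%w,"q7 %.2f"%o["q"][6],"t",o["t"])
E
python3 - <<'E'
from h import *
P=dict(bjar=(120,96,255,.058),burn=(120,61,511,.086),gbot=(120,446,456,.084),yel=(120,679,481,.06),red=(335,697,207,.06),blue=(335,595,479,.06),amber=(335,342,498,.084),gjar=(335,77,490,.058))
px=lambda x,u,v:((u+.5)/4-.5+x,(v+.5)/4-.5+150)
for k,(x,u,v,z) in P.items():
    p=at("top",px(x,u,v),z);print(k,np.round(p,4),"scene",np.round(proj("scene",p),1))
for n,x,c in(("white",120,[(376,46),(646,90),(615,253),(342,209)]),("wood",335,[(75,42),(474,142),(434,304),(33,202)])):
    q=np.array([at("top",px(x,*a),.016) for a in c]);m=q.mean(0)
    e=(q[0]-q[1]+q[3]-q[2])[:2];print(n,np.round(m,4),"ydir deg",np.degrees(np.arctan2(e[1],e[0])),"L",np.linalg.norm(e)/2,np.linalg.norm((q[0]-q[3]+q[1]-q[2])[:2])/2,"scene",[np.round(proj("scene",a),0) for a in q])
print(go((.5,.0,.2),0))
E
```

```text
bjar [0.5682 0.3327 0.058 ] scene [454.6 223.3]
burn [0.4427 0.3315 0.086 ] scene [433.5 187.8]
gbot [0.4635 0.1587 0.084 ] scene [366.9 200.9]
yel [0.4522 0.0549 0.06  ] scene [322.5 213.1]
red [ 0.5725 -0.3647  0.06  ] scene [132.2 266.6]
blue [ 0.444  -0.3041  0.06  ] scene [164.9 230.8]
amber [ 0.4358 -0.1814  0.084 ] scene [218.7 213. ]
gjar [ 0.4452 -0.0648  0.058 ] scene [271.2 218.7]
white [0.6291 0.1493 0.016 ] ydir deg 78.92665312228488 L 0.14067619693787473 0.08709631721825621 scene [array([421., 276.]), array([353., 278.]), array([350., 255.]), array([413., 253.])]
wood [ 0.6086 -0.163   0.016 ] ydir deg 73.61005196640379 L 0.20649381264218855 0.08739320598660986 scene [array([283., 295.]), array([181., 292.]), array([194., 267.]), array([288., 269.])]
shift [-0.4613 -0.4817  0.0313] turn 1.175 yaw now 1.175 q7 -0.08 t 0.1
None
```

```bash
python3 - <<'E'
import cv2
a=cv2.imread("pics/scene0.png")
cv2.imwrite("pics/sceneC.png",cv2.resize(a[180:305,110:480],(800,270),interpolation=cv2.INTER_CUBIC))
E
```

```text
(no output)
```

View pics/sceneC.png

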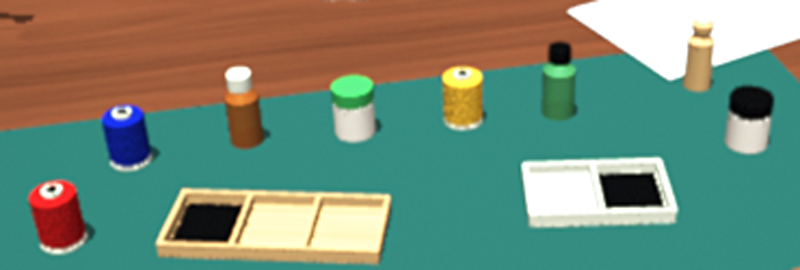

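The scene view agrees with the top-camera fixes to about 1.5 px. I'll start with the burnisher, closing along world x.

The manual's scale: shifts go in shares of 0.75 m and turns go in shares of pi/2 rad. Converting my numbers, 0.147 rad / 1.5708 = 0.0936.

Request:
send_path --steps '[[[0,0,0,0.0936,0.85],[0,0,0,0.0936,0.85],[0,0,0,0.0936,0.85],[0,0,0,0.0936,0.85],[0,0,0,0.0936,0.85],[0,0,0,0.0936,0.85],[0,0,0,0.0936,0.85],[0,0,0,0.0929,0.85],[0,0,0,0,0.85],[0,0,0,0,0.85]]]' --clamp_n 30

```text
t: 1.1
eef_pos: [0.26, 0.6227, 0.2309]
tool_rot: [0.0, 0.706, 0.709, -0.0]
contact_force: [-0.7, -0.9, -0.4]
gripper_width: 0.844
grasp_force: 0.0
```

```bash
python3 -c "
from h import *
go((.4427,.3315,.18),0)"
```

```text
shift [-0.2919  0.1815  0.0511] turn 0.004 yaw now 0.004 q7 -1.15 t 1.1
```

Scaled: -0.0365 m / 0.75 = -0.0487, 0.0227 m / 0.75 = 0.0303.

Request:
send_path --steps '[[[-0.0487,0.0303,0.0085,0,0.85],[-0.0487,0.0303,0.0085,0,0.85],[-0.0487,0.0303,0.0085,0,0.85],[-0.0487,0.0303,0.0085,0,0.85],[-0.0487,0.0303,0.0085,0,0.85],[-0.0487,0.0303,0.0085,0,0.85],[-0.0487,0.0303,0.0085,0,0.85],[-0.0487,0.0303,0.0085,0,0.85],[0,0,0,0,0.85],[0,0,0,0,0.85],[0,0,0,0,0.85]]]'

```text
t: 2.2
eef_pos: [0.4413, 0.332, 0.1802]
tool_rot: [-0.0, 0.706, 0.708, 0.0]
contact_force: [-0.5, -0.2, -0.0]
gripper_width: 0.85
grasp_force: 0.0
```

```bash
python3 -c "
from h import *
import cv2
go((.4427,.3315,.024),0)
cv2.imwrite('pics/w1.png',camrig.read_camera('wrist'))
# predicted pixel of knob top
o=get_obs();i=camrig.camera_info('wrist');T=np.eye(4);T[:3,:3]=R.from_quat(np.roll(o['tool_rot'],-1)).as_matrix();T[:3,3]=o['eef_pos']
q=np.linalg.inv(T@i['hand_eye'])@[.4427,.3315,.086,1];f=240/np.tan(np.radians(i['vertical_fov'])/2)
print(i['cx']-f*q[0]/q[2],i['cy']+f*q[1]/q[2])"
```

```text
shift [-0.0007  0.0015  0.1562] turn 0.003 yaw now 0.003 q7 -0.61 t 2.2
325.9705158223366 243.15713690216506
```

View pics/w1.png

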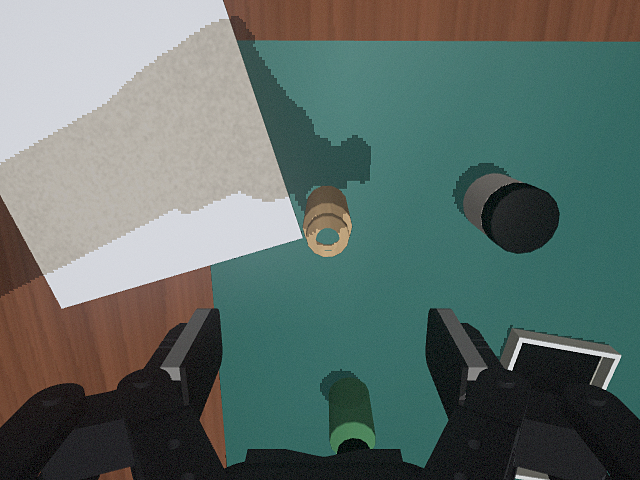

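The wrist view puts the knob at (328,238) against a predicted (326,243), so the positions hold to about 2 mm. Descending and gripping.

Scaled: 0.04 m / 0.75 = 0.0533, 0.036 m / 0.75 = 0.048.

Request:
send_path --steps '[[[0.0013,0.0013,0.0533,0,0.85],[0,0,0.0533,0,0.85],[0,0,0.0533,0,0.85],[0,0,0.048,0,0.85],[0,0,0,0,0.85],[0,0,0,0,0.85],[0,0,0,0,0],[0,0,0,0,0],[0,0,0,0,0],[0,0,0,0,0],[0,0,0,0,0],[0,0,0,0,0],[0,0,0,0,0]]]' --clamp_n 35

```text
t: 3.55
eef_pos: [0.4436, 0.3328, 0.0259]
tool_rot: [-0.0, 0.707, 0.707, 0.001]
contact_force: [-1.4, 0.6, 7.7]
gripper_width: 0.365
grasp_force: 34.2
```

```bash
python3 -c "
from h import *
y=np.radians(73.61);m=np.array([.6086,-.163,0]);d=np.array([np.cos(y),np.sin(y),0])
for k in(-.068,0,.068):print(np.round(m+d*k,4))
y=np.radians(78.93);m2=np.array([.6291,.1493,0]);d2=np.array([np.cos(y),np.sin(y),0])
for k in(-.034,.034):print(np.round(m2+d2*k,4))
go(m+d*.068+[0,0,.18],np.radians(-16.4))"
```

```text
[ 0.5894 -0.2282  0.    ]
[ 0.6086 -0.163   0.    ]
[ 0.6278 -0.0978  0.    ]
[0.6226 0.1159 0.    ]
[0.6356 0.1827 0.    ]
shift [-0.4302  0.1844 -0.1548] turn 0.286 yaw now 0.000 q7 -0.51 t 3.55
```

Scaled: -0.044 m / 0.75 = -0.0587, -0.04 m / 0.75 = -0.0533, 0.143 rad / 1.5708 = 0.091.

Request:
send_path --steps '[[[0,0,-0.04,0,0],[0,0,-0.0533,0,0],[0,0,-0.0533,0,0],[0,0,-0.0587,0.091,0],[0,0,0,0.091,0],[0,0,0,0,0]]]'

```text
t: 4.15
eef_pos: [0.4433, 0.3325, 0.1801]
tool_rot: [-0.001, 0.801, 0.599, 0.002]
contact_force: [0.4, 0.6, -0.4]
gripper_width: 0.366
grasp_force: 35.0
```

```bash
sed -i 's/    print(s,"yaw/    if yaw is not None: s+=" | after turn %s"%np.round(R.from_rotvec([0,0,-t]).apply(M.T@(np.array(p)-o["eef_pos"])),4)\n    print(s,"yaw/' h.py
cat >> h.py <<'E'
wy,ly=np.radians(-11.07),np.radians(-16.4)
W=dict(black=(.6356,.1827),plain=(.6226,.1159));L=dict(black=(.5894,-.2282),mid=(.6086,-.163),far=(.6278,-.0978))
E
python3 -c "
from h import *
go(L['far']+(.18,),ly)"
```

```text
shift [-0.3605  0.2987 -0.0008] turn -0.001 | after turn [-0.3607  0.2984 -0.0008] yaw now -0.287 q7 -0.86 t 4.15
```

Request:
send_path --steps '[[[-0.02,0.0167,0,0,0],[-0.04,0.0332,0,0,0],[-0.04,0.0332,0,0,0],[-0.04,0.0332,0,0,0],[-0.04,0.0332,0,0,0],[-0.04,0.0332,0,0,0],[-0.04,0.0332,0,0,0],[-0.04,0.0332,0,0,0],[-0.04,0.0332,0,0,0],[-0.04,0.0332,0,0,0],[-0.04,0.0332,0,0,0],[-0.04,0.0332,0,0,0],[-0.02,0.0167,0,0,0],[0,0,0,0,0],[0,0,0,0,0],[0,0,0,0,0]]]'

```text
t: 5.75
eef_pos: [0.6274, -0.0961, 0.1774]
tool_rot: [-0.001, 0.8, 0.6, -0.0]
contact_force: [-0.7, -0.2, -1.7]
gripper_width: 0.364
grasp_force: 35.0
```

```bash
python3 -c "
from h import *
import cv2
go(L['far']+(.031,),ly)
cv2.imwrite('pics/w2.png',camrig.read_camera('wrist'))"
```

```text
shift [-0.0016  0.0011  0.1464] turn 0.003 | after turn [-0.0016  0.0011  0.1464] yaw now -0.283 q7 0.03 t 5.75
```

View pics/w2.png

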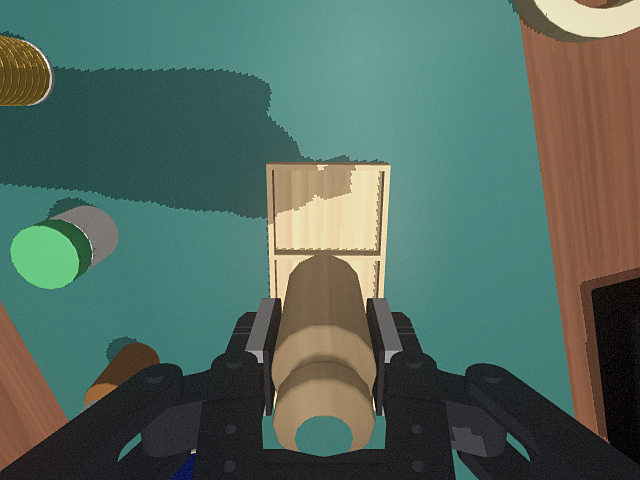

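The far pocket spans about cols 270–388 and rows 165–250, so its centre (329,207) sits under the TCP axis. The burnisher is held upright. Lowering it.

Scaled: 0.04 m / 0.75 = 0.0533, 0.03 m / 0.75 = 0.04.

Request:
send_path --steps '[[[-0.0013,0.0013,0.04,0,0],[0,0,0.0533,0,0],[0,0,0.0533,0,0],[0,0,0.0267,0,0],[0,0,0.0133,0,0],[0,0,0.0067,0,0],[0,0,0.002,0,0],[0,0,0,0,0],[0,0,0,0,0]]]'

```text
t: 6.7
eef_pos: [0.6295, -0.0992, 0.0328]
tool_rot: [0.001, 0.801, 0.599, 0.001]
contact_force: [0.9, 1.1, 0.6]
gripper_width: 0.363
grasp_force: 35.0
```

Scaled: 0.001 m / 0.75 = 0.0013.

Request:
send_path --steps '[[[0,0,0.0013,0,0],[0,0,0.0013,0,0],[0,0,0.0013,0,0],[0,0,0,0,0],[0,0,0,0,0]]]'

```text
t: 7.2
eef_pos: [0.6291, -0.0992, 0.0299]
tool_rot: [0.0, 0.801, 0.599, 0.001]
contact_force: [-3.6, 0.8, 9.2]
gripper_width: 0.363
grasp_force: 35.9
```

Scaled: -0.04 m / 0.75 = -0.0533, -0.03 m / 0.75 = -0.04, -0.143 rad / 1.5708 = -0.091.

Request:
send_path --steps '[[[0,0,0,0,0.45],[0,0,0,0,0.6],[0,0,0,0,0.75],[0,0,0,0,0.75],[0,0,0,0,0.75],[0,0,-0.0267,0,0.8],[0,0,-0.0533,0,0.85],[0,0,-0.0533,0,0.85],[0,0,-0.04,-0.091,0.85],[0,0,0,-0.091,0.85],[0,0,0,0,0.85]]]'

```text
t: 8.3
eef_pos: [0.6292, -0.0992, 0.1598]
tool_rot: [0.001, 0.707, 0.707, 0.001]
contact_force: [-0.6, -0.2, -1.3]
gripper_width: 0.849
grasp_force: 0.0
```

```bash
python3 -c "
from h import *
go((.4452,-.0648,.16),0)"
```

```text
shift [ 0.0346 -0.184  -0.0006] turn 0.001 | after turn [ 0.0344 -0.184  -0.0006] yaw now 0.001 q7 0.29 t 8.3
```

Scaled: 0.04 m / 0.75 = 0.0533, -0.0368 m / 0.75 = -0.0491.

Request:
send_path --steps '[[[0.0092,-0.0491,0,0,0.85],[0.0092,-0.0491,0,0,0.85],[0.0092,-0.0491,0,0,0.85],[0.0092,-0.0491,0,0,0.85],[0.0092,-0.0491,0,0,0.85],[0,0,0,0,0.85],[0,0,0.04,0,0.85],[0,0,0.0533,0,0.85],[0,0,0.0533,0,0.85],[0,0,0.0307,0,0.85],[0,0,0,0,0.85],[0,0,0,0,0.85],[0,0,0,0,0],[0,0,0,0,0],[0,0,0,0,0],[0,0,0,0,0],[0,0,0,0,0],[0,0,0,0,0]]]' --clamp_n 35

```text
t: 10.1
eef_pos: [0.4459, -0.0646, 0.0269]
tool_rot: [0.001, 0.707, 0.707, 0.001]
contact_force: [-0.1, -0.8, 6.5]
gripper_width: 0.516
grasp_force: 34.7
```

```bash
python3 -c "
from h import *
go(L['mid']+(.16,),ly)"
```

```text
shift [-0.0983  0.1632 -0.1327] turn 0.286 | after turn [-0.0483  0.1842 -0.1327] yaw now -0.000 q7 0.35 t 10.1
```

Scaled: -0.04 m / 0.75 = -0.0533, 0.0368 m / 0.75 = 0.0491, 0.143 rad / 1.5708 = 0.091.

Request:
send_path --steps '[[[0,0,-0.04,0,0],[0,0,-0.0533,0,0],[0,0,-0.0533,0.091,0],[0,0,-0.0307,0.091,0],[0,0,0,0,0],[-0.0129,0.0491,0,0,0],[-0.0129,0.0491,0,0,0],[-0.0129,0.0491,0,0,0],[-0.0129,0.0491,0,0,0],[-0.0129,0.0491,0,0,0],[0,0,0,0,0],[0,0,0,0,0],[0,0,0,0,0]]]'

```text
t: 11.4
eef_pos: [0.6062, -0.1623, 0.1577]
tool_rot: [-0.001, 0.8, 0.6, -0.001]
contact_force: [-0.0, -0.5, -0.5]
gripper_width: 0.517
grasp_force: 36.4
```

```bash
python3 -c "
from h import *
go(L['mid']+(.0309,),ly)"
```

```text
shift [-0.      0.0028  0.1267] turn 0.001 | after turn [-0.      0.0028  0.1267] yaw now -0.285 q7 0.17 t 11.4
```

Scaled: 0.04 m / 0.75 = 0.0533, 0.03 m / 0.75 = 0.04.

Request:
send_path --steps '[[[0,0.0013,0.04,0,0],[0,0,0.0533,0,0],[0,0,0.04,0,0],[0,0,0.02,0,0],[0,0,0.0107,0,0],[0,0,0.0027,0,0],[0,0,0.0027,0,0],[0,0,0,0,0],[0,0,0,0,0]]]'

```text
t: 12.3
eef_pos: [0.6092, -0.1635, 0.0326]
tool_rot: [0.001, 0.801, 0.599, 0.001]
contact_force: [0.5, -0.2, -0.6]
gripper_width: 0.516
grasp_force: 36.5
```

Now 2 mm more to touch the floor, release, rise, and turn toward the red thread.

Scaled: -0.04 m / 0.75 = -0.0533, -0.03 m / 0.75 = -0.04, -0.143 rad / 1.5708 = -0.091.

Request:
send_path --steps '[[[0,0,0.0013,0,0],[0,0,0.0013,0,0],[0,0,0,0,0],[0,0,0,0,0],[0,0,0,0,0.6],[0,0,0,0,0.75],[0,0,0,0,0.8],[0,0,0,0,0.8],[0,0,0,0,0.8],[0,0,-0.0267,0,0.85],[0,0,-0.0533,0,0.85],[0,0,-0.0533,0,0.85],[0,0,-0.04,-0.091,0.85],[0,0,0,-0.091,0.85],[0,0,0,0,0.85]]]'

```text
t: 13.8
eef_pos: [0.609, -0.1635, 0.1608]
tool_rot: [0.001, 0.707, 0.707, 0.001]
contact_force: [0.0, 0.2, -0.6]
gripper_width: 0.854
grasp_force: 0.0
```

```bash
python3 -c "
from h import *
go((.5725,-.3647,.16),0)"
```

```text
shift [-0.2012 -0.0367  0.0006] turn 0.001 | after turn [-0.2012 -0.0365  0.0006] yaw now 0.001 q7 0.42 t 13.8
```

Scaled: 0.04 m / 0.75 = 0.0533, -0.0335 m / 0.75 = -0.0447.

Request:
send_path --steps '[[[-0.0447,-0.0081,0,0,0.85],[-0.0447,-0.0081,0,0,0.85],[-0.0447,-0.0081,0,0,0.85],[-0.0447,-0.0081,0,0,0.85],[-0.0447,-0.0081,0,0,0.85],[-0.0447,-0.0081,0,0,0.85],[0,0,0,0,0.85],[0,0,0.04,0,0.85],[0,0,0.0533,0,0.85],[0,0,0.0533,0,0.85],[0,0,0.0307,0,0.85],[0,0,0,0,0.85],[0,0,0,0,0.85],[0,0,0,0,0],[0,0,0,0,0],[0,0,0,0,0],[0,0,0,0,0],[0,0,0,0,0],[0,0,0,0,0]]]' --clamp_n 35

```text
t: 15.7
eef_pos: [0.573, -0.365, 0.0285]
tool_rot: [0.001, 0.707, 0.707, 0.001]
contact_force: [0.1, 1.5, 6.4]
gripper_width: 0.487
grasp_force: 35.7
```

```bash
python3 -c "
from h import *
go(L['black']+(.16,),ly)"
```

```text
shift [ 0.1366  0.0167 -0.1316] turn 0.286 | after turn [ 0.1358 -0.0225 -0.1316] yaw now -0.000 q7 0.80 t 15.7
```

Scaled: -0.04 m / 0.75 = -0.0533, 0.034 m / 0.75 = 0.0453, 0.143 rad / 1.5708 = 0.091.

Request:
send_path --steps '[[[0,0,-0.04,0,0],[0,0,-0.0533,0,0],[0,0,-0.0533,0.091,0],[0,0,-0.0293,0.091,0],[0,0,0,0,0],[0.0453,-0.0075,0,0,0],[0.0453,-0.0075,0,0,0],[0.0453,-0.0075,0,0,0],[0.0453,-0.0075,0,0,0],[0,0,0,0,0],[0,0,0,0,0],[0,0,0,0,0]]]'

```text
t: 16.9
eef_pos: [0.5881, -0.2288, 0.1583]
tool_rot: [0.0, 0.801, 0.599, -0.0]
contact_force: [-0.7, 0.3, -0.3]
gripper_width: 0.489
grasp_force: 35.8
```

```bash
python3 -c "
from h import *
go(L['black']+(.0325,),ly)"
```

```text
shift [0.0011 0.0012 0.1258] turn -0.000 | after turn [0.0011 0.0012 0.1258] yaw now -0.287 q7 0.29 t 16.9
```

Scaled: 0.04 m / 0.75 = 0.0533, 0.03 m / 0.75 = 0.04.

Request:
send_path --steps '[[[0,0,0.04,0,0],[0,0,0.0533,0,0],[0,0,0.04,0,0],[0,0,0.02,0,0],[0,0,0.0093,0,0],[0,0,0.0027,0,0],[0,0,0.0013,0,0],[0,0,0,0,0],[0,0,0,0,0]]]'

```text
t: 17.8
eef_pos: [0.5895, -0.2277, 0.0347]
tool_rot: [0.001, 0.801, 0.599, 0.001]
contact_force: [0.5, 0.2, -0.9]
gripper_width: 0.492
grasp_force: 35.8
```

Scaled: -0.04 m / 0.75 = -0.0533, -0.03 m / 0.75 = -0.04, -0.143 rad / 1.5708 = -0.091.

Request:
send_path --steps '[[[0,0,0.0013,0,0],[0,0,0.0013,0,0],[0,0,0.0007,0,0],[0,0,0,0,0],[0,0,0,0,0.6],[0,0,0,0,0.75],[0,0,0,0,0.8],[0,0,0,0,0.8],[0,0,0,0,0.8],[0,0,-0.0267,0,0.85],[0,0,-0.0533,0,0.85],[0,0,-0.0533,0,0.85],[0,0,-0.04,-0.091,0.85],[0,0,0,-0.091,0.85],[0,0,0,0,0.85]]]'

```text
t: 19.3
eef_pos: [0.5892, -0.2278, 0.1623]
tool_rot: [0.001, 0.707, 0.707, 0.001]
contact_force: [0.0, 0.6, -1.4]
gripper_width: 0.851
grasp_force: 0.0
```

```bash
python3 -c "
from h import *
go((.444,-.3041,.16),0)"
```

```text
shift [-0.0762 -0.1453  0.0019] turn 0.001 | after turn [-0.0763 -0.1453  0.0019] yaw now 0.001 q7 0.53 t 19.3
```

Scaled: 0.04 m / 0.75 = 0.0533, 0.03 m / 0.75 = 0.04.

Request:
send_path --steps '[[[-0.0203,-0.0387,0,0,0.85],[-0.0203,-0.0387,0,0,0.85],[-0.0203,-0.0387,0,0,0.85],[-0.0203,-0.0387,0,0,0.85],[-0.0203,-0.0387,0,0,0.85],[0,0,0,0,0.85],[0,0,0.04,0,0.85],[0,0,0.0533,0,0.85],[0,0,0.0533,0,0.85],[0,0,0.0333,0,0.85],[0,0,0,0,0.85],[0,0,0,0,0.85],[0,0,0,0,0],[0,0,0,0,0],[0,0,0,0,0],[0,0,0,0,0],[0,0,0,0,0],[0,0,0,0,0]]]' --clamp_n 35

```text
t: 21.1
eef_pos: [0.4449, -0.304, 0.0277]
tool_rot: [0.001, 0.707, 0.707, 0.001]
contact_force: [-0.8, 0.3, 5.8]
gripper_width: 0.489
grasp_force: 35.0
```

```bash
python3 -c "
from h import *
go(W['black']+(.2,),wy)"
```

```text
shift [ 0.4867  0.191  -0.1722] turn 0.193 | after turn [ 0.5143  0.0942 -0.1722] yaw now -0.000 q7 0.87 t 21.1
```

Scaled: -0.04 m / 0.75 = -0.0533, 0.0367 m / 0.75 = 0.0489, 0.097 rad / 1.5708 = 0.0618.

Request:
send_path --steps '[[[0,0,-0.0427,0,0],[0,0,-0.0533,0,0],[0,0,-0.0533,0.0618,0],[0,0,-0.0533,0.0611,0],[0,0,-0.0267,0,0],[0.0245,0.0045,0,0,0],[0.0489,0.0089,0,0,0],[0.0489,0.0089,0,0,0],[0.0489,0.0089,0,0,0],[0.0489,0.0089,0,0,0],[0.0489,0.0089,0,0,0],[0.0489,0.0089,0,0,0],[0.0489,0.0089,0,0,0],[0.0489,0.0089,0,0,0],[0.0489,0.0089,0,0,0],[0.0489,0.0089,0,0,0],[0.0489,0.0089,0,0,0],[0.0489,0.0089,0,0,0],[0.0489,0.0089,0,0,0],[0.0245,0.0045,0,0,0]]]'

```text
t: 23.1
eef_pos: [0.6348, 0.1873, 0.1985]
tool_rot: [-0.001, 0.771, 0.637, 0.001]
contact_force: [-0.3, 1.0, -0.5]
gripper_width: 0.495
grasp_force: 36.1
```

Request:
send_path --steps '[[[0,0,0,0,0],[0,0,0,0,0],[0,0,0,0,0]]]'

```text
t: 23.4
eef_pos: [0.6343, 0.1803, 0.1984]
tool_rot: [0.0, 0.773, 0.635, -0.0]
contact_force: [0.2, -0.4, -1.3]
gripper_width: 0.49
grasp_force: 36.1
```

```bash
python3 -c "
from h import *
import cv2
go(W['black']+(.0317,),wy)
cv2.imwrite('pics/w3.png',camrig.read_camera('wrist'))"
```

```text
shift [0.0028 0.0007 0.1667] turn -0.003 | after turn [0.0028 0.0008 0.1667] yaw now -0.196 q7 -0.34 t 23.4
```

View pics/w3.png

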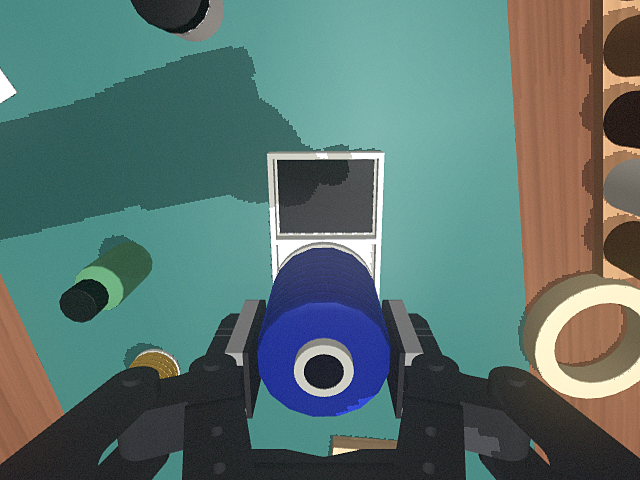

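The white tray's black pocket spans about cols 277–377 and rows 157–235 at floor level, with its centre at (327,197). The blue spool is upright in the grip.

```bash
python3 -c "
from h import *
c=[(277,235),(374,234),(374,158),(277,158)]
q=[at('wrist',a,.004) for a in c];print(np.round(q,4),np.round(np.mean(q,0),4))
c=[(268,152),(384,152),(273,239),(381,239)]
q=[at('wrist',a,.016) for a in c];print(np.round(q,4),np.round(np.mean(q,0),4))"
```

```text
[[0.5916 0.1612 0.004 ]
 [0.67   0.1465 0.004 ]
 [0.68   0.2077 0.004 ]
 [0.6059 0.2225 0.004 ]] [0.6369 0.1845 0.004 ]
[[0.6018 0.2293 0.016 ]
 [0.687  0.2124 0.016 ]
 [0.5898 0.162  0.016 ]
 [0.6741 0.1452 0.016 ]] [0.6382 0.1872 0.016 ]
```

Scaled: 0.04 m / 0.75 = 0.0533, 0.001 m / 0.75 = 0.0013.

Request:
send_path --steps '[[[0.0027,0,0.04,0,0],[0.0013,0,0.0533,0,0],[0,0,0.0533,0,0],[0,0,0.04,0,0],[0,0,0.02,0,0],[0,0,0.0093,0,0],[0,0,0.0027,0,0],[0,0,0.0013,0,0],[0,0,0,0,0],[0,0,0,0,0]]]'

```text
t: 24.45
eef_pos: [0.6358, 0.186, 0.0343]
tool_rot: [0.0, 0.772, 0.636, 0.001]
contact_force: [0.3, -0.7, -0.8]
gripper_width: 0.492
grasp_force: 36.1
```

Scaled: -0.04 m / 0.75 = -0.0533, -0.02 m / 0.75 = -0.0267, -0.097 rad / 1.5708 = -0.0618.

Request:
send_path --steps '[[[0,0,0.0013,0,0],[0,0,0.0013,0,0],[0,0,0.0007,0,0],[0,0,0,0,0],[0,0,0,0,0.6],[0,0,0,0,0.75],[0,0,0,0,0.8],[0,0,0,0,0.8],[0,0,0,0,0.8],[0,0,-0.0267,0,0.85],[0,0,-0.0533,0,0.85],[0,0,-0.0533,0,0.85],[0,0,-0.0533,-0.0618,0.85],[0,0,-0.0267,-0.0611,0.85],[0,0,0,0,0.85]]]'

```text
t: 25.95
eef_pos: [0.6373, 0.186, 0.1947]
tool_rot: [0.001, 0.707, 0.708, 0.003]
contact_force: [0.1, -0.3, -0.8]
gripper_width: 0.854
grasp_force: 0.0
```

```bash
python3 -c "
from h import *
go((.4358,-.1814,.19),0)"
```

```text
shift [-0.3671 -0.2021  0.0024] turn 0.002 | after turn [-0.3674 -0.2016  0.0024] yaw now 0.002 q7 -0.17 t 25.95
```

Request:
send_path --steps '[[[-0.0445,-0.0244,0,0,0.85],[-0.0445,-0.0244,0,0,0.85],[-0.0445,-0.0244,0,0,0.85],[-0.0445,-0.0244,0,0,0.85],[-0.0445,-0.0244,0,0,0.85],[-0.0445,-0.0244,0,0,0.85],[-0.0445,-0.0244,0,0,0.85],[-0.0445,-0.0244,0,0,0.85],[-0.0445,-0.0244,0,0,0.85],[-0.0445,-0.0244,0,0,0.85],[-0.0445,-0.0244,0,0,0.85],[0,0,0,0,0.85],[0,0,0,0,0.85],[0,0,0,0,0.85]]]'

```text
t: 27.35
eef_pos: [0.434, -0.1806, 0.1901]
tool_rot: [-0.0, 0.707, 0.707, -0.0]
contact_force: [0.2, -0.3, 0.2]
gripper_width: 0.851
grasp_force: 0.0
```

```bash
python3 -c "
from h import *
go((.4358,-.1814,.0265),0)"
```

```text
shift [-0.0009  0.0019  0.1636] turn 0.001 | after turn [-0.0009  0.0019  0.1636] yaw now 0.001 q7 0.43 t 27.35
```

Scaled: 0.04 m / 0.75 = 0.0533, 0.035 m / 0.75 = 0.0467.

Request:
send_path --steps '[[[0,0.0013,0.04,0,0.85],[0,0,0.0533,0,0.85],[0,0,0.0533,0,0.85],[0,0,0.0467,0,0.85],[0,0,0.0267,0,0.85],[0,0,0,0,0.85],[0,0,0,0,0.85],[0,0,0,0,0],[0,0,0,0,0],[0,0,0,0,0],[0,0,0,0,0],[0,0,0,0,0],[0,0,0,0,0]]]' --clamp_n 35

```text
t: 28.65
eef_pos: [0.4358, -0.1817, 0.0268]
tool_rot: [0.001, 0.707, 0.707, 0.001]
contact_force: [0.3, 0.9, 7.3]
gripper_width: 0.408
grasp_force: 34.2
```

```bash
python3 -c "
from h import *
go(W['plain']+(.19,),wy)"
```

```text
shift [ 0.2976  0.1872 -0.1627] turn 0.193 | after turn [ 0.328   0.1265 -0.1627] yaw now 0.000 q7 0.67 t 28.65
```

Scaled: -0.04 m / 0.75 = -0.0533, 0.0364 m / 0.75 = 0.0485, 0.097 rad / 1.5708 = 0.0618.

Request:
send_path --steps '[[[0,0,-0.04,0,0],[0,0,-0.0533,0,0],[0,0,-0.0533,0.0618,0],[0,0,-0.0533,0.0611,0],[0,0,-0.0173,0,0],[0.0485,0.0188,0,0,0],[0.0485,0.0188,0,0,0],[0.0485,0.0188,0,0,0],[0.0485,0.0188,0,0,0],[0.0485,0.0188,0,0,0],[0.0485,0.0188,0,0,0],[0.0485,0.0188,0,0,0],[0.0485,0.0188,0,0,0],[0.0485,0.0188,0,0,0],[0,0,0,0,0],[0,0,0,0,0],[0,0,0,0,0]]]'

```text
t: 30.35
eef_pos: [0.6215, 0.1141, 0.1883]
tool_rot: [-0.0, 0.772, 0.635, -0.001]
contact_force: [-0.4, -0.2, -0.2]
gripper_width: 0.41
grasp_force: 35.5
```

```bash
python3 -c "
from h import *
go((.623,.117,.031),wy)"
```

```text
shift [0.0033 0.0011 0.1573] turn -0.001 | after turn [0.0033 0.0011 0.1573] yaw now -0.194 q7 -0.21 t 30.35
```

Scaled: 0.04 m / 0.75 = 0.0533, 0.03 m / 0.75 = 0.04.

Request:
send_path --steps '[[[0.0013,0,0.04,0,0],[0.0013,0,0.0533,0,0],[0,0,0.0533,0,0],[0,0,0.0333,0,0],[0,0,0.016,0,0],[0,0,0.008,0,0],[0,0,0.0027,0,0],[0,0,0,0,0],[0,0,0,0,0]]]'

```text
t: 31.25
eef_pos: [0.6235, 0.1176, 0.0349]
tool_rot: [0.0, 0.772, 0.636, 0.001]
contact_force: [0.0, -0.5, 0.2]
gripper_width: 0.408
grasp_force: 35.5
```

Scaled: -0.04 m / 0.75 = -0.0533, -0.02 m / 0.75 = -0.0267.

Request:
send_path --steps '[[[0,0,0.0027,0,0],[0,0,0.0013,0,0],[0,0,0.0013,0,0],[0,0,0.0004,0,0],[0,0,0,0,0],[0,0,0,0,0.6],[0,0,0,0,0.75],[0,0,0,0,0.8],[0,0,0,0,0.8],[0,0,0,0,0.8],[0,0,-0.0267,0,0.85],[0,0,-0.0533,0,0.85],[0,0,-0.0533,0,0.85],[0,0,-0.0533,0,0.85],[0,0,-0.0533,0,0.85],[0,0,-0.0533,0,0.85]]]'

```text
t: 32.85
eef_pos: [0.6222, 0.1173, 0.2509]
tool_rot: [-0.0, 0.772, 0.636, -0.0]
contact_force: [-0.1, 0.0, -0.5]
gripper_width: 0.854
grasp_force: 0.0
```

Request:
send_path --steps '[[[0,-0.0533,-0.0267,0,0.85],[0,-0.0533,-0.0267,0,0.85],[0,-0.0533,0,0,0.85],[0,-0.0533,0,0,0.85],[0,0,0,0,0.85],[0,0,0,0,0.85]]]'

```text
t: 33.45
eef_pos: [0.4651, 0.1485, 0.2896]
tool_rot: [-0.0, 0.771, 0.636, 0.001]
contact_force: [0.2, -0.7, 0.9]
gripper_width: 0.851
grasp_force: 0.0
```

```bash
python3 -c "
from h import *
import cv2
a=camrig.read_camera('top');b=camrig.read_camera('scene')
cv2.imwrite('pics/end.png',np.vstack([cv2.resize(a[145:300,120:535],(800,299)),cv2.resize(b[180:305,110:480],(800,270))]))"
```

```text
(no output)
```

View pics/end.png

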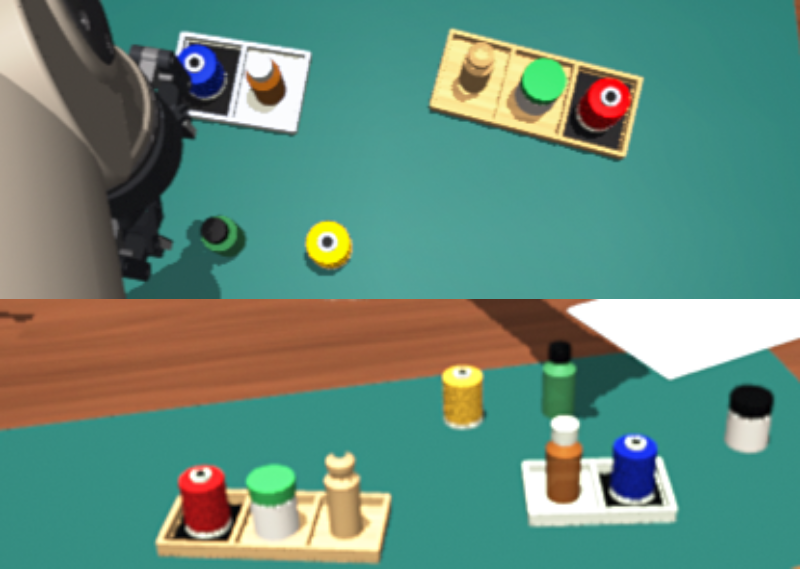

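Every item stands in its pocket and the unwanted stock hasn't moved: yellow, green bottle and black-lid jar are where they were. I'll check the offsets in numbers, then hand in.

```bash
python3 -c "
from h import *
ok=True
for n,u,v,z,c,y in(('blue',194,62,.064,W['black'],wy),('amber',259,67,.088,W['plain'],wy),('red',611,96,.064,L['black'],ly),('gjar',543,80,.062,L['mid'],ly),('burn',480,53,.088,L['far'],ly)):
    d=at('top',(u/1.928+120,v/1.928+145),z)[:2]-c;x=d@[np.cos(y),np.sin(y)];r=d@[-np.sin(y),np.cos(y)]
    print(n,'across %.4f row %.4f'%(x,r));ok&=abs(x)<.015 and abs(r)<.01
if ok: print(bot.hand_in())"
```

```text
blue across -0.0015 row 0.0019
amber across -0.0030 row -0.0002
red across -0.0014 row -0.0002
gjar across -0.0018 row 0.0000
burn across 0.0001 row -0.0003
the job is handed in; nothing more can be done
None
```

The job is handed in: all five items stand upright in their correct pockets, within about 3 mm of the pocket centres by the top camera, and the yellow thread, green bottle and black-lidded jar were left where they stood.

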